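Find the grinding jar that still has its loose ball

TASK

One of the three sealed grinding jars still has a loose ball in it; the other two are packed tight. Test them in the order blue, green, white: lift each jar clear of the bench by its grip, rock it so that it leans over about 30 degrees to feel whether it rattles, and stand the quiet ones back where they were. Then hold the rattling jar out over the middle of the hand-over mat, upright, still and about 10 cm above it, and finish while holding it there; the other two jars stay standing in their places and nothing else on the bench is disturbed.

Things in the scene. Friction and masses are not known exactly. Their poses are not given: they have to be found in the camera images.
- jar_blue: Sealed steel grinding jar, blue lid, blue band round its foot. 92 mm diameter (lid 96), 89 mm tall, 0.5 to 0.6 kg in all. Origin: centre of its underside, z up its axis. Lid top at z = 61 mm; on it a black grip block, 52 mm long (x), 22 mm wide (y), z = 61 to 89 mm: pinch it across its width from above. Lid cannot open.
- jar_green: Sealed steel grinding jar, green lid, green band round its foot. 92 mm diameter (lid 96), 89 mm tall, 0.5 to 0.6 kg in all. Origin: centre of its underside, z up its axis. Lid top at z = 61 mm; on it a black grip block, 52 mm long (x), 22 mm wide (y), z = 61 to 89 mm: pinch it across its width from above. Lid cannot open.
- jar_white: Sealed steel grinding jar, white lid, white band round its foot. 92 mm diameter (lid 96), 89 mm tall, 0.5 to 0.6 kg in all. Origin: centre of its underside, z up its axis. Lid top at z = 61 mm; on it a black grip block, 52 mm long (x), 22 mm wide (y), z = 61 to 89 mm: pinch it across its width from above. Lid cannot open.
- jar_blue_grip (a point): Centre of the blue jar's grip, 75 mm above its underside. Inside the jar is a cavity 84 mm wide and 45 mm high holding 300 g: in two jars a plug that fills it, in one (differs each run) a 34 mm ball. Tipped over 10 degrees, the ball rolls to the low side, up to 25 mm off the axis, knocks, and mostly stays there when levelled: felt as force and moment at the wrist.
- jar_green_grip (a point): Centre of the green jar's grip, 75 mm above its underside. Inside the jar is a cavity 84 mm wide and 45 mm high holding 300 g: in two jars a plug that fills it, in one (differs each run) a 34 mm ball. Tipped over 10 degrees, the ball rolls to the low side, up to 25 mm off the axis, knocks, and mostly stays there when levelled: felt as force and moment at the wrist.
- jar_white_grip (a point): Centre of the white jar's grip, 75 mm above its underside. Inside the jar is a cavity 84 mm wide and 45 mm high holding 300 g: in two jars a plug that fills it, in one (differs each run) a 34 mm ball. Tipped over 10 degrees, the ball rolls to the low side, up to 25 mm off the axis, knocks, and mostly stays there when levelled: felt as force and moment at the wrist.
- mat: Fixed hand-over mat, black rubber with an orange border line, 130 mm (x) by 190 mm (y), 4 mm thick, at the front of the bench. Origin: centre of its underside.
- amber_bottle: Bystander: amber glass bottle with black cap, 60 mm diameter, 130 mm tall. Origin: centre of underside.
- clear_bottle: Bystander: clear glass bottle with blue cap, 70 mm diameter, 160 mm tall. Origin: centre of underside.
- beaker: Bystander: empty glass beaker, 60 mm diameter, 70 mm tall. Origin: centre of underside.
- petri: Bystander: stack of two petri dishes, 90 mm diameter, 32 mm tall. Origin: centre of underside.
- wrench: Bystander: flat steel wrench, 150 mm long, lying on the bench. Origin: centre of underside.
- timer: Bystander: white bench timer, 60 x 70 mm, 24 mm tall. Origin: centre of underside.
There are look-alikes about, which are no part of the job. What is shaped like the jar_white but brown is not meant. Leave any yellow look-alike of the jar_blue alone.

How it is judged (in metres and radians):
On the way, in this order (a step that is already met when the one before it is completed fails the run):
1. the blue jar is lifted clear of the bench and leans at least 20 degrees (height (world z) of jar_blue above 0.03 m and angle between jar_blue's own z axis and vertical above 0.35 rad), for 0.1 s.
2. the green jar is lifted clear of the bench and leans at least 20 degrees (height (world z) of jar_green above 0.03 m and angle between jar_green's own z axis and vertical above 0.35 rad), for 0.1 s.
3. the white jar is lifted clear of the bench and leans at least 20 degrees (height (world z) of jar_white above 0.03 m and angle between jar_white's own z axis and vertical above 0.35 rad), for 0.1 s.
At the end, for the whole second after the job is handed in: The jar with the ball is gripped, underside over 60 mm above the bench, within 60 mm of the mat's centre, within 11 degrees of upright, slower than 0.04 m/s; the other two stand upright on the bench, untouched, within 50 mm of where they started (((distance between ball_c0 and jar_blue below 0.06 m and contact force between jar_blue and the fingers above 1 N and height (world z) of jar_blue above 0.06 m and angle between jar_blue's own z axis and vertical below 0.2 rad and horizontal distance between jar_blue and mat below 0.06 m and linear speed of jar_blue below 0.04 m/s and distance of each of jar_green, jar_white from where it was at the start of the episode below 0.05 m and height (world z) of each of jar_green, jar_white below 0.006 m and angle between each of jar_green, jar_white's own z axis and vertical below 0.1 rad and linear speed of each of jar_green, jar_white below 0.03 m/s and contact force between each of jar_green, jar_white and the arm below 0.3 N and contact force between each of jar_green, jar_white and the fingers below 0.3 N and contact force between jar_blue and jar_green below 0.3 N and contact force between jar_blue and jar_white below 0.3 N) or (distance between ball_c0 and jar_green below 0.06 m and contact force between jar_green and the fingers above 1 N and height (world z) of jar_green above 0.06 m and angle between jar_green's own z axis and vertical below 0.2 rad and horizontal distance between jar_green and mat below 0.06 m and linear speed of jar_green below 0.04 m/s and distance of each of jar_blue, jar_white from where it was at the start of the episode below 0.05 m and height (world z) of each of jar_blue, jar_white below 0.006 m and angle between each of jar_blue, jar_white's own z axis and vertical below 0.1 rad and linear speed of each of jar_blue, jar_white below 0.03 m/s and contact force between each of jar_blue, jar_white and the arm below 0.3 N and contact force between each of jar_blue, jar_white and the fingers below 0.3 N and contact force between jar_green and jar_blue below 0.3 N and contact force between jar_green and jar_white below 0.3 N) or (distance between ball_c0 and jar_white below 0.06 m and contact force between jar_white and the fingers above 1 N and height (world z) of jar_white above 0.06 m and angle between jar_white's own z axis and vertical below 0.2 rad and horizontal distance between jar_white and mat below 0.06 m and linear speed of jar_white below 0.04 m/s and distance of each of jar_blue, jar_green from where it was at the start of the episode below 0.05 m and height (world z) of each of jar_blue, jar_green below 0.006 m and angle between each of jar_blue, jar_green's own z axis and vertical below 0.1 rad and linear speed of each of jar_blue, jar_green below 0.03 m/s and contact force between each of jar_blue, jar_green and the arm below 0.3 N and contact force between each of jar_blue, jar_green and the fingers below 0.3 N and contact force between jar_white and jar_blue below 0.3 N and contact force between jar_white and jar_green below 0.3 N))); the arm keeps its last pose, push and grip.
It fails at once if a bystander is pushed more than 25 mm or tipped over (distance of any of amber_bottle, clear_bottle, beaker, petri, wrench, timer from where it was at the start of the episode above 0.025 m or angle between any of amber_bottle, clear_bottle, beaker, petri, wrench, timer's own z axis and vertical above 0.5 rad).
It also fails if it takes over 72 s, if anything falls off the work surface, if the arm or the gripper's body presses on something with over 40 N, if the wrist force passes 120 N, or if a joint passes its speed limit or range.

ROBOT

A 6-joint arm with a two-finger parallel gripper is mounted at the origin on the work surface. World frame = base frame: x ahead of the robot, y to its left, z up, the work surface at z = 0. Lengths are in mm, angles in rad, forces in N, time in s.
With the tool pointing down it reaches from about 350 to 875 mm from the base axis. Payload 4.2 kg.
Tool frame: the origin (TCP) lies at the very end of the fingers, on their centre line; the grasp point (between the pads) lies arm.grip_point_offset behind it (arm.grip_point_offset is the distance from the TCP to the grasp point, in mm); z points along the fingers, y is the line along which they close (so a half turn about z gives the same grasp; the last joint's range is limited). The gripper opens to 85 mm and grips with 20 to 120 N. Pads are 22 mm wide; open, the fingers measure 114 mm over their backs; the gripper's body (76 mm by 85 mm) begins 54 mm behind the grasp point. The pads swing forward as they close: fully open they stand 13 mm farther back than shut.
Start: joints at [0.259, 0.385, 0.008, 0, -1.194, -0.259], TCP at [624.979, 0.025, 231.312] pointing down, gripper open.
Joint ranges: [-3.14, 3.14], [-1.21, 2.06], [-1.07, 1.41], [-3.16, 2.05], [-2.99, -0.16], [-3.1, 3.1]. Speed limits (rad/s): [2.79, 2.79, 3.14, 3.14, 3.14, 3.14].

INTERFACE

Orientations are given as a unit quaternion [x, y, z, w].
In Python, from bench import arm, cams, ticket gives the robot as it stands.
- The arm moves only by the tool servo_tool, never from a script. Its argument "commands" is a list that holds one entry, the list of rows, each a list of 7 numbers: the closure in counts, from 0 (fully open) to 255 (shut), then the shift along the tool's x, y, z in m, then the turn, a rotation vector about the tool's x, y, z in degrees. In form: [[[grip, x, y, z, ax, ay, az], ...]]. A call has 1 to 10 rows; each row shifts and turns the commanded pose from where the row before left it, along the tool's axes as they then stand; what a row does not reach is not made up. A row lasts 1/12 s, in which the tool goes at most 41.7 mm and 7.16 degrees, less where a joint would pass 70% of its speed; a pose out of reach is approached as far as the arm can. A call with a gripper value outside its range is refused whole. The fingers move at their own pace and stop on an object; the grip force is fixed at half the most. Time passes only in rows, so rows that do not move let the fingers close. It gives the time, the measured TCP pose, the force, the opening and the grip force at its end, in the units of the state.
- arm.read_state(): the state, without advancing time (a new reading comes with each control period).
- cams.get_image(name): name is "scene" or "side" or "wrist"; returns a dict with "frame" (480x640x3 uint8, blue, green, red), "K" (3x3 intrinsics, pixels), "T" (4x4, takes a point from camera to world coordinates). Camera axes: x right, y up, looking along -z (the intrinsics and any distortion apply to the point x, -y, -z); pixel columns grow to the right and rows downward; lengths in mm; the calibration is good to about 2 mm. A picture is of the moment at which its call begins. There is no depth.
- ticket.job_done(): hands the job in; it is judged then, once.
The state is a dict: "clock": time; "joints": joint angles; "joint_vel": joint speeds; "joint_efforts": joint torques, N m; "position": TCP position; "ee_rot": TCP orientation; "contact_force": force on the tool from outside, world axes, zero at the start; "wrist_torque": the same for the moment, N m; "gripper_width": finger opening in mm; "grasp_force": force on a finger pad.
Only numpy, scipy, OpenCV 4.12 (cv2) and the standard library are available. Lean on these libraries where they do the work, as an engineer would, in place of code of your own. Each camera call takes 0.05 s, during which the arm holds its last target. There are 200 camera calls.

## Working session

There is one attempt and no reset: what is moved stays moved. The work goes in short steps, Python scripts to look and compute and a tool call to move; the robot and the scene stay as the last step left them, time stands still between calls to the robot, and variables do not carry over. Pictures are saved under pics/ and viewed, at most 10 in all, crops included, and the job is handed in when it is done.

Besides the shell and the picture viewer there is one more tool, called in YAML: its name, and indented under it one key for each argument. servo_tool: Moves the arm, as the interface text tells. Its arguments: {"type":"object","properties":{"commands":{"type":"array","items":{"type":"array","items":{"type":"array","items":{"type":"number"}}}}},"required":["commands"]}

```bash
mkdir -p pics; ls
python3 - <<'E'
from bench import arm,cams
import cv2,numpy as np
print(arm.read_state(),arm.grip_point_offset)
for n in("scene","side"):
    d=cams.get_image(n);cv2.imwrite(f"pics/{n}0.png",d["frame"]);print(n,d["K"],d["T"])
    print([k for k in d])
E
```

```text
pics
{'clock': 0.0, 'joints': array([ 2.58602963e-01,  3.85564866e-01,  6.63481945e-03, -5.02592976e-04,
       -1.19401231e+00, -2.58615221e-01]), 'joint_vel': array([ 1.60569191e-04, -9.94553924e-06,  3.80821855e-04,  8.42990743e-04,
       -7.74605248e-04, -4.07234305e-04]), 'joint_efforts': array([-9.55001960e-04, -3.92286408e+01,  1.88399577e+01,  4.18616563e+00,
       -4.72148502e-03,  8.27910434e-07]), 'position': array([6.24415772e+02, 2.18551067e-02, 2.30219562e+02]), 'ee_rot': array([-0.70703646,  0.70717624,  0.00074137, -0.00081011]), 'contact_force': array([ 0.47847944, -0.50609135,  0.13881841]), 'wrist_torque': array([-0.07004513, -0.00188122,  0.02289971]), 'grasp_force': 0.0, 'gripper_width': 85.51397414265679} 18.700000000000003
scene [[502.00696388   0.         327.91946006]
 [  0.         502.00696388 241.03176235]
 [  0.           0.           1.        ]] [[-1.87342280e-01 -8.14760133e-01  5.48697362e-01  1.14248916e+03]
 [ 9.82210569e-01 -1.48066481e-01  1.15493359e-01  1.23143151e+02]
 [-1.28556971e-02  5.60573137e-01  8.28005126e-01  9.97419462e+02]
 [ 0.00000000e+00  0.00000000e+00  0.00000000e+00  1.00000000e+00]]
['frame', 'K', 'T']
side [[551.39567605   0.         330.27830014]
 [  0.         551.39567605 239.23952433]
 [  0.           0.           1.        ]] [[-7.00775700e-01  5.13072875e-01 -4.95650727e-01 -2.30746384e+02]
 [-7.13377824e-01 -5.06287557e-01  4.84525530e-01  7.17503133e+02]
 [-2.34488872e-03  6.93129955e-01  7.20808829e-01  1.18327336e+03]
 [ 0.00000000e+00  0.00000000e+00  0.00000000e+00  1.00000000e+00]]
['frame', 'K', 'T']
```

View pics/scene0.png

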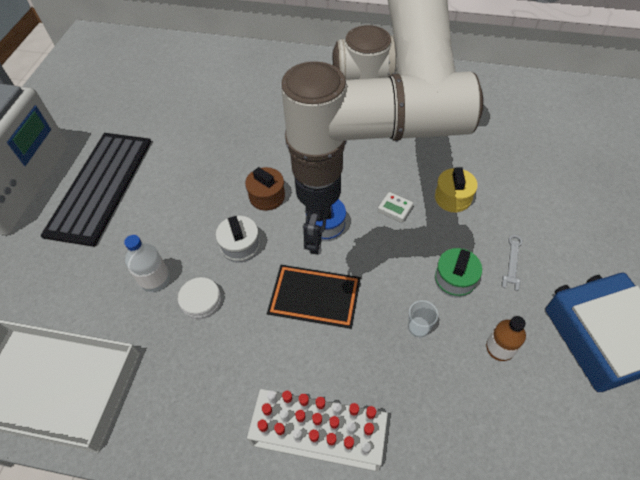

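View pics/side0.png

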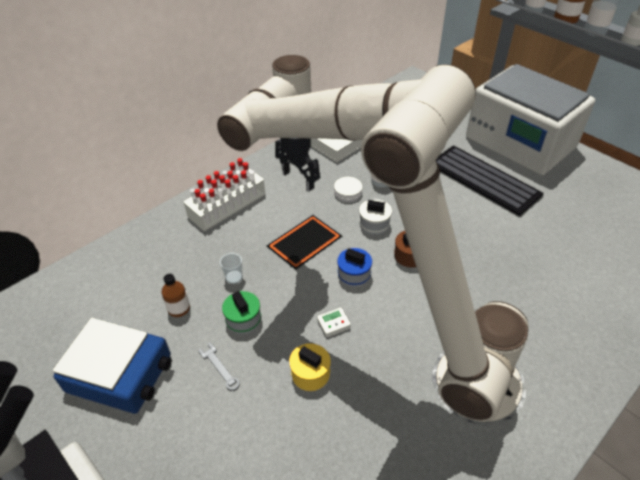

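Scene: mat centre (314,296), blue jar (328,218, half hidden), green grip (462,263), white grip (236,228). Side: blue grip (355,257), green (240,302), white (376,207). Enlarging.

```bash
cat > h.py <<'E'
import numpy as np,cv2
from bench import arm,cams
def ray(d,u,v,z):
    K,T=d["K"],d["T"]
    r=T[:3,:3]@np.array([(u-K[0,2])/K[0,0],-(v-K[1,2])/K[1,1],-1.])
    o=T[:3,3]; return o+r*(z-o[2])/r[2]
E
python3 - <<'E'
import cv2,numpy as np
s=cv2.imread("pics/scene0.png");d=cv2.imread("pics/side0.png")
c=lambda i,u,v:cv2.resize(i[v-32:v+33,u-32:u+33],(260,260),interpolation=cv2.INTER_CUBIC)
a=np.hstack([c(s,328,218),c(s,459,270),c(s,238,236)]);b=np.hstack([c(d,355,265),c(d,241,308),c(d,376,215)])
cv2.imwrite("pics/t.png",np.vstack([a,b]))
E
```

```text
(no output)
```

View pics/t.png

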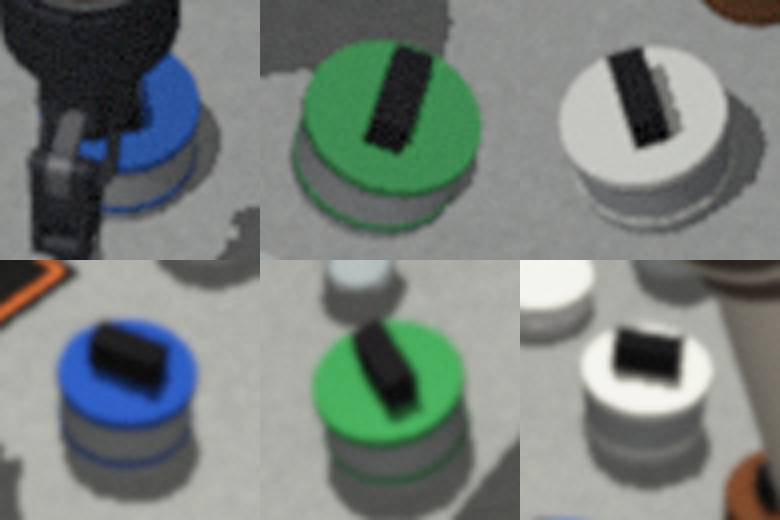

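Run:
```python
from h import *
S=cams.get_image("scene");D=cams.get_image("side")
for n,d,u,v in[("gS",S,460,267.2),("gD",D,241.3,306.3),("wS",S,237,233),("wD",D,375.5,210.8),("bD",D,354.9,261)]:print(n,ray(d,u,v,61).round(1))
for n,d,a,b in[("gS",S,(465.75,251),(458,273.75)),("gD",D,(239.5,291),(247.75,305.5)),("wS",S,(232.75,217),(238.5,238.5)),("wD",D,(368.5,200),(384.5,202)),("bD",D,(349.25,248.75),(364.5,255))]:
    p,q=ray(d,*a,89),ray(d,*b,89);v=q-p;print(n,p.round(),q.round(),"len",np.linalg.norm(v).round(1),"ang",np.degrees(np.arctan2(v[1],v[0])).round(1)%180)
for n,u,v,z in[("mat",271,318,4),("mat",283,267,4),("mat",360,272,4),("mat",352,325,4),("amber",517,323,130),("clear",133,243,160),("beaker",423,313,70),("petri",199,295,32),("timer",396,206,24),("wrench",513,265,5),("brown",266,185,61),("yellow",457,185,61)]:print(n,ray(S,u,v,z).round())
```

```text
gS [538.  287.1  61. ]
gD [531.2 288.2  61. ]
wS [ 537.3 -216.    61. ]
wD [ 530.2 -214.6   61. ]
bD [435.3 -27.   61. ]
gS [513. 293.  89.] [573. 279.  89.] len 61.5 ang 167.1
gD [553. 272.  89.] [503. 286.  89.] len 52.3 ang 164.8
wS [ 514. -228.   89.] [ 569. -198.   89.] len 62.2 ang 28.6
wD [ 557. -211.   89.] [ 518. -238.   89.] len 47.5 ang 34.69999999999999
bD [460. -30.  89.] [416. -42.  89.] len 46.4 ang 15.900000000000006
mat [704. -99.   4.]
mat [ 574. -104.    4.]
mat [555.  73.   4.]
mat [689.  76.   4.]
amber [686. 385. 130.]
clear [ 663. -380.  160.]
beaker [667. 217.  70.]
petri [ 692. -261.   32.]
timer [366. 132.  24.]
wrench [474. 416.   5.]
brown [ 387. -187.   61.]
yellow [305. 270.  61.]
```

servo_tool:
  commands:
    - [[0, 0.004, 0.0265, 0.011, 0, 0, 0], [0, 0.004, 0.0265, 0.011, 0, 0, 0], [0, 0.004, 0.0265, 0.011, 0, 0, 0], [0, 0.004, 0.0265, 0.011, 0, 0, 0], [0, 0.004, 0.0265, 0.011, 0, 0, 0], [0, 0.004, 0.0265, 0.011, 0, 0, 0], [0, 0.003, 0.0265, 0.011, 0, 0, 0], [0, 0, 0, 0, 0, 0, 7], [0, 0, 0, 0, 0, 0, 7], [0, 0, 0, 0, 0, 0, 7]]

```text
clock: 1.03
position: [438.9, -27.1, 154.4]
ee_rot: [-0.564, 0.826, -0.0, 0.0]
contact_force: [0.3, 0.3, -0.7]
gripper_width: 85.0
grasp_force: 0.0
```

servo_tool:
  commands:
    - [[0, 0, 0, 0, 0, 0, 7], [0, 0, 0, 0, 0, 0, 7], [0, 0, 0, 0, 0, 0, 7], [0, 0, 0, 0, 0, 0, 7], [0, 0, 0, 0, 0, 0, 7], [0, 0, 0, 0, 0, 0, 7], [0, 0, 0, 0, 0, 0, 7], [0, 0, 0, 0, 0, 0, 4], [0, 0, 0, 0, 0, 0, 0], [0, 0, 0, 0, 0, 0, 0]]

```text
clock: 1.87
position: [439.4, -27.0, 154.3]
ee_rot: [-0.14, 0.99, 0.0, -0.0]
contact_force: [0.9, 0.7, 0.2]
gripper_width: 85.4
grasp_force: 0.0
```

```bash
cat >> h.py <<'E'
from scipy.spatial.transform import Rotation as R
def go(x,y,z,long):  # tool-frame shift (mm) and turn (deg) to reach TCP target, block long axis angle
    s=arm.read_state();Rt=R.from_quat(s["ee_rot"]);p=s["position"]
    best=None
    for k in(90,-90):
        a=np.radians(long+k);yy=np.array([np.cos(a),np.sin(a),0]);zz=np.array([0,0,-1.])
        rv=(Rt.inv()*R.from_matrix(np.c_[np.cross(yy,zz),yy,zz])).as_rotvec(degrees=True)
        if best is None or np.linalg.norm(rv)<np.linalg.norm(best):best=rv
    d=Rt.inv().apply(np.array([x,y,z])-p)
    print("t",s["clock"].round(2),"pos",p.round(1),"shift",d.round(1),"turn",best.round(1),"F",s["contact_force"].round(2),"M",s["wrist_torque"].round(3),"w",s["gripper_width"].round(1),"gf",s["grasp_force"].round(1),"j",s["joints"].round(2))
E
python3 - <<'E'
from h import *
go(439,-27,150,16)
d=cams.get_image("wrist");cv2.imwrite("pics/w1.png",d["frame"])
for p in [(439,-27,89),(439,-27,61)]:
    c=np.linalg.inv(d["T"])@np.r_[p,1];c=c[:3];print(d["K"][0,0]*c[0]/-c[2]+d["K"][0,2],d["K"][1,1]*-c[1]/-c[2]+d["K"][1,2])
E
```

```text
Traceback (most recent call last):
  File "h.py", line 16, in go
    print("t",s["clock"].round(2),"pos",p.round(1),"shift",d.round(1),"turn",best.round(1),"F",s["contact_force"].round(2),"M",s["wrist_torque"].round(3),"w",s["gripper_width"].round(1),"gf",s["grasp_force"].round(1),"j",s["joints"].round(2))
              ^^^^^^^^^^^^^^^^
AttributeError: 'float' object has no attribute 'round'
```

```bash
sed -i 's/s\["\(clock\|gripper_width\|grasp_force\)"\].round(\(.\))/round(float(s["\1"]),\2)/g' h.py
python3 - <<'E'
from h import *
go(439,-27,150,16)
d=cams.get_image("wrist");cv2.imwrite("pics/w1.png",d["frame"]);np.savez("pics/w1.npz",K=d["K"],T=d["T"])
for p in [(439,-27,89),(439,-27,61)]:
    c=np.linalg.inv(d["T"])@np.r_[p,1];c=c[:3];print(d["K"][0,0]*c[0]/-c[2]+d["K"][0,2],d["K"][1,1]*-c[1]/-c[2]+d["K"][1,2])
E
```

```text
t 1.87 pos [439.4 -27.  154.3] shift [0.4 0.1 4.3] turn [ 0.  -0.   0.1] F [0.87 0.7  0.21] M [ 0.008 -0.041 -0.022] w 85.4 gf 0.0 j [ 0.31  0.15 -0.54 -0.   -0.88 -1.6 ]
309.67086005776093 254.97904424976142
309.7386078984456 241.148498283607
```

View pics/w1.png

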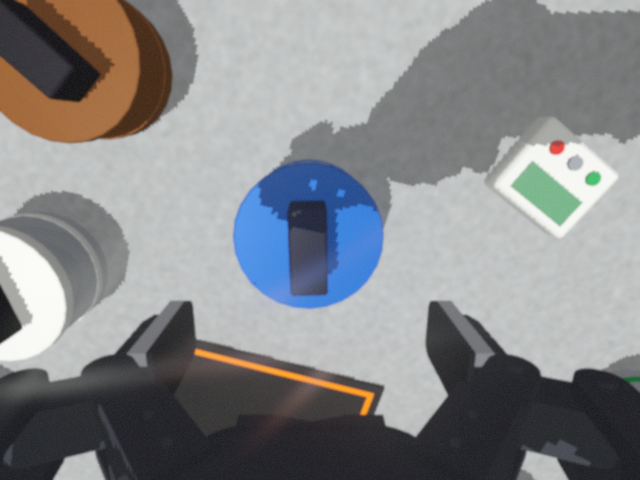

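Wrist view: blue grip block centred at (308,249), lid centre (308.5,234); ~1 mm off across, ~4 mm along. Correct and descend.

servo_tool:
  commands:
    - [[0, 0.004, 0, 0.02, 0, 0, 0], [0, 0, 0, 0.02, 0, 0, 0], [0, 0, 0, 0.02, 0, 0, 0], [0, 0, 0, 0.02, 0, 0, 0], [0, 0, 0, 0.009, 0, 0, 0], [0, 0, 0, 0, 0, 0, 0], [255, 0, 0, 0, 0, 0, 0], [255, 0, 0, 0, 0, 0, 0], [255, 0, 0, 0, 0, 0, 0], [255, 0, 0, 0, 0, 0, 0]]

```text
clock: 2.75
position: [436.3, -27.9, 66.1]
ee_rot: [-0.139, 0.99, 0.0, 0.001]
contact_force: [-0.2, 0.4, -0.4]
gripper_width: 38.8
grasp_force: 0.0
```

servo_tool:
  commands:
    - [[255, 0, 0, 0, 0, 0, 0], [255, 0, 0, 0, 0, 0, 0], [255, 0, 0, 0, 0, 0, 0], [255, 0, 0, 0, 0, 0, 0]]

```text
clock: 3.08
position: [436.1, -28.1, 65.9]
ee_rot: [-0.139, 0.99, -0.0, 0.001]
contact_force: [-1.0, -1.9, 5.7]
gripper_width: 21.0
grasp_force: 62.8
```

servo_tool:
  commands:
    - [[255, 0, 0, -0.01, 0, 0, 0], [255, 0, 0, -0.015, 0, 0, 0], [255, 0, 0, -0.02, 0, 0, 0], [255, 0, 0, -0.02, 0, 0, 0], [255, 0, 0, -0.02, 0, 0, 0], [255, 0, 0, -0.01, 0, 0, 0], [255, 0, 0, -0.005, 0, 0, 0], [255, 0, 0, 0, 0, 0, 0], [255, 0, 0, 0, 0, 0, 0], [255, 0, 0, 0, 0, 0, 0]]

```text
clock: 3.92
position: [434.4, -28.2, 163.8]
ee_rot: [-0.139, 0.99, 0.0, -0.002]
contact_force: [-1.3, -0.1, -5.2]
gripper_width: 20.7
grasp_force: 61.5
```

```bash
cat >> h.py <<'E'
def feel(n=8): # mean force (world) and moment in tool axes over n camera periods
    A=[]
    for i in range(n):
        s=arm.read_state();q=R.from_quat(s["ee_rot"]).inv();A.append(np.r_[s["contact_force"],s["wrist_torque"],q.apply(s["wrist_torque"])]);cams.get_image("side")
    A=np.array(A);print("mean",A.mean(0).round(3),"\nsd  ",A.std(0).round(3),s["position"].round(1),s["ee_rot"].round(3),s["gripper_width"])
E
python3 -c "from h import *;feel()"
```

```text
mean [-2.900e-02 -1.120e-01 -5.388e+00  1.000e-03  1.700e-02  2.000e-02
 -6.000e-03  1.600e-02 -2.000e-02] 
sd   [0.601 0.254 0.297 0.026 0.05  0.024 0.031 0.047 0.024] [435.5 -28.1 165. ] [-0.139  0.99  -0.    -0.   ] 20.718877242901968
```

servo_tool:
  commands:
    - [[255, 0, 0, 0, 5, 0, 0], [255, 0, 0, 0, 5, 0, 0], [255, 0, 0, 0, 5, 0, 0], [255, 0, 0, 0, 5, 0, 0], [255, 0, 0, 0, 5, 0, 0], [255, 0, 0, 0, 5, 0, 0], [255, 0, 0, 0, 0, 0, 0], [255, 0, 0, 0, 0, 0, 0], [255, 0, 0, 0, 0, 0, 0], [255, 0, 0, 0, 0, 0, 0]]

```text
clock: 5.15
position: [436.2, -27.9, 165.7]
ee_rot: [-0.134, 0.957, -0.255, 0.037]
contact_force: [-0.8, 0.4, -4.7]
gripper_width: 21.2
grasp_force: 61.5
```

```bash
python3 -c "from h import *;feel(5)"
```

```text
mean [-0.523  0.433 -4.865  1.723  0.526  0.005 -1.801  0.028 -0.019] 
sd   [0.555 0.198 0.448 0.026 0.02  0.045 0.027 0.023 0.044] [435.9 -28.3 165.6] [-0.134  0.957 -0.256  0.036] 20.805776252387368
```

servo_tool:
  commands:
    - [[255, 0, 0, 0, -5, 0, 0], [255, 0, 0, 0, -5, 0, 0], [255, 0, 0, 0, -5, 0, 0], [255, 0, 0, 0, -5, 0, 0], [255, 0, 0, 0, -5, 0, 0], [255, 0, 0, 0, -5, 0, 0], [255, 0, 0, 0, 0, 0, 0], [255, 0, 0, 0, 0, 0, 0], [255, 0, 0, 0, 0, 0, 0]]

```text
clock: 6.15
position: [434.8, -28.7, 164.9]
ee_rot: [-0.139, 0.99, -0.001, -0.001]
contact_force: [-0.3, 0.9, -4.8]
gripper_width: 21.1
grasp_force: 61.3
```

```bash
python3 -c "from h import *;feel()"
```

```text
mean [ 0.111  0.193 -4.957  0.011  0.038 -0.012 -0.021  0.034  0.012] 
sd   [0.482 0.377 0.306 0.021 0.026 0.029 0.021 0.026 0.029] [435.4 -27.7 165.2] [-0.14  0.99 -0.   -0.  ] 20.742619574612238
```

servo_tool:
  commands:
    - [[255, 0, 0, 0, -6, 0, 0], [255, 0, 0, 0, -6, 0, 0], [255, 0, 0, 0, -6, 0, 0], [255, 0, 0, 0, -6, 0, 0], [255, 0, 0, 0, 0, 0, 0], [255, 0, 0, 0, 6, 0, 0], [255, 0, 0, 0, 6, 0, 0], [255, 0, 0, 0, 6, 0, 0], [255, 0, 0, 0, 6, 0, 0], [255, 0, 0, 0, 0, 0, 0]]

```text
clock: 7.38
position: [433.2, -26.3, 165.0]
ee_rot: [-0.143, 0.99, -0.002, -0.0]
contact_force: [-1.5, 0.3, -5.6]
gripper_width: 20.8
grasp_force: 61.3
```

```bash
python3 -c "from h import *;feel()"
```

```text
mean [ 0.357 -0.229 -5.12   0.007  0.054  0.01  -0.022  0.05  -0.01 ] 
sd   [0.952 0.442 0.37  0.066 0.111 0.035 0.092 0.09  0.035] [436.3 -28.6 165.5] [-0.138  0.99   0.     0.   ] 20.662407409344002
```

Blue is quiet. Set it back.

servo_tool:
  commands:
    - [[255, 0, 0, 0.01, 0, 0, 0], [255, 0, 0, 0.02, 0, 0, 0], [255, 0, 0, 0.02, 0, 0, 0], [255, 0, 0, 0.02, 0, 0, 0], [255, 0, 0, 0.015, 0, 0, 0], [255, 0, 0, 0.008, 0, 0, 0], [255, 0, 0, 0.004, 0, 0, 0], [255, 0, 0, 0.002, 0, 0, 0], [255, 0, 0, 0.001, 0, 0, 0], [255, 0, 0, 0, 0, 0, 0]]

```text
clock: 8.62
position: [436.4, -28.1, 66.1]
ee_rot: [-0.139, 0.99, 0.0, 0.001]
contact_force: [-0.1, -0.7, -4.8]
gripper_width: 20.8
grasp_force: 61.3
```

servo_tool:
  commands:
    - [[255, 0, 0, 0, 0, 0, 0], [0, 0, 0, 0, 0, 0, 0], [0, 0, 0, 0, 0, 0, 0], [0, 0, 0, 0, 0, 0, 0], [0, 0, 0, 0, 0, 0, 0], [0, 0, 0, -0.01, 0, 0, 0], [0, 0, 0, -0.02, 0, 0, 0], [0, 0, 0, -0.03, 0, 0, 0], [0, 0, 0, -0.03, 0, 0, 0], [0, 0, 0, -0.03, 0, 0, 0]]

```text
clock: 9.45
position: [435.5, -28.1, 186.9]
ee_rot: [-0.139, 0.99, -0.0, 0.0]
contact_force: [0.0, -0.0, 0.2]
gripper_width: 85.6
grasp_force: 0.0
```

```bash
python3 -c "from h import *;go(535,287,180,166)
go(535,287,180,31)"
```

```text
t 9.45 pos [435.5 -28.1 186.9] shift [-182.6  275.4    6.8] turn [-0.  0. 30.] F [ 0.02 -0.05  0.23] M [-0.02  -0.105  0.052] w 85.6 gf 0.0 j [ 0.31  0.1  -0.5   0.   -0.97 -1.6 ]
t 9.45 pos [435.5 -28.1 186.9] shift [-182.6  275.4    6.8] turn [ -0.   0. -15.] F [ 0.02 -0.05  0.23] M [-0.02  -0.105  0.052] w 85.6 gf 0.0 j [ 0.31  0.1  -0.5   0.   -0.97 -1.6 ]
```

servo_tool:
  commands:
    - [[0, -0.01, 0.015, 0, 0, 0, 0], [0, -0.019, 0.029, 0, 0, 0, 0], [0, -0.019, 0.029, 0.001, 0, 0, 0], [0, -0.019, 0.029, 0.001, 0, 0, 0], [0, -0.019, 0.029, 0.001, 0, 0, 0], [0, -0.019, 0.029, 0.001, 0, 0, 0], [0, -0.019, 0.029, 0.001, 0, 0, 0], [0, -0.019, 0.029, 0.001, 0, 0, 0], [0, -0.019, 0.029, 0.001, 0, 0, 0], [0, -0.019, 0.029, 0, 0, 0, 0]]

```text
clock: 10.28
position: [533.7, 288.9, 178.2]
ee_rot: [-0.139, 0.99, -0.0, -0.0]
contact_force: [0.2, 0.9, 0.7]
gripper_width: 85.3
grasp_force: 0.0
```

servo_tool:
  commands:
    - [[0, 0, 0, 0.005, 0, 0, 6], [0, 0, 0, 0.01, 0, 0, 6], [0, 0, 0, 0.01, 0, 0, 6], [0, 0, 0, 0.005, 0, 0, 6], [0, 0, 0, 0, 0, 0, 6], [0, 0, 0, 0, 0, 0, 0], [0, 0, 0, 0, 0, 0, 0]]

```text
clock: 10.87
position: [533.7, 287.3, 148.4]
ee_rot: [0.12, 0.993, 0.0, 0.0]
contact_force: [-0.9, -0.1, 1.2]
gripper_width: 85.4
grasp_force: 0.0
```

Run:
```python
from h import *
go(532,287,150,166)
d=cams.get_image("wrist");cv2.imwrite("pics/w2.png",d["frame"]);np.savez("pics/w2.npz",K=d["K"],T=d["T"])
for p in [(535,287,89),(535,287,61)]:
    c=np.linalg.inv(d["T"])@np.r_[p,1];c=c[:3];print(d["K"][0,0]*c[0]/-c[2]+d["K"][0,2],d["K"][1,1]*-c[1]/-c[2]+d["K"][1,2])
```

```text
t 10.87 pos [533.7 287.3 148.4] shift [ 1.6 -0.6 -1.6] turn [0.  0.  0.2] F [-0.93 -0.07  1.18] M [ 0.01  -0.01   0.035] w 85.4 gf 0.0 j [ 0.76  0.42 -0.16  0.   -0.99 -2.57]
309.62910491452385 261.77040595221024
309.65479396744644 246.88408049649777
```

View pics/w2.png

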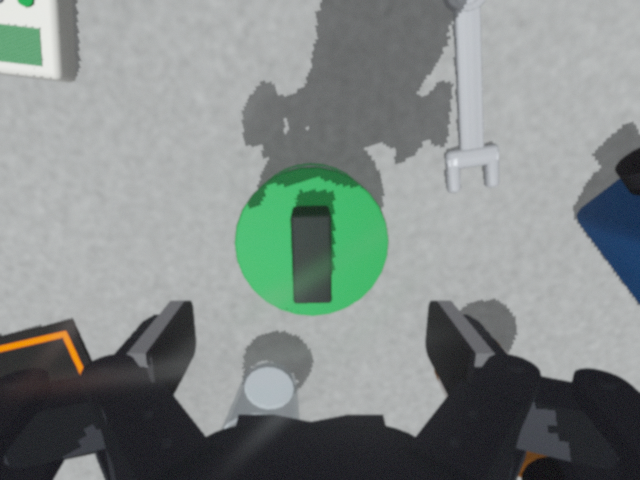

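Wrist view: green block centred at (311,257), between the fingers (~311), angle good.

servo_tool:
  commands:
    - [[0, 0.002, 0, 0.015, 0, 0, 0], [0, 0, 0, 0.02, 0, 0, 0], [0, 0, 0, 0.02, 0, 0, 0], [0, 0, 0, 0.02, 0, 0, 0], [0, 0, 0, 0.008, 0, 0, 0], [0, 0, 0, 0, 0, 0, 0], [255, 0, 0, 0, 0, 0, 0], [255, 0, 0, 0, 0, 0, 0], [255, 0, 0, 0, 0, 0, 0], [255, 0, 0, 0, 0, 0, 0]]

```text
clock: 11.75
position: [532.2, 288.1, 66.6]
ee_rot: [0.122, 0.993, 0.001, 0.001]
contact_force: [-0.6, -0.2, -0.5]
gripper_width: 38.5
grasp_force: 0.0
```

servo_tool:
  commands:
    - [[255, 0, 0, 0, 0, 0, 0], [255, 0, 0, 0, 0, 0, 0], [255, 0, 0, 0, 0, 0, 0], [255, 0, 0, 0, 0, 0, 0]]

```text
clock: 12.08
position: [532.1, 288.1, 66.3]
ee_rot: [0.122, 0.993, 0.001, 0.001]
contact_force: [-0.5, 1.3, 5.5]
gripper_width: 20.9
grasp_force: 59.7
```

servo_tool:
  commands:
    - [[255, 0, 0, -0.01, 0, 0, 0], [255, 0, 0, -0.015, 0, 0, 0], [255, 0, 0, -0.02, 0, 0, 0], [255, 0, 0, -0.02, 0, 0, 0], [255, 0, 0, -0.02, 0, 0, 0], [255, 0, 0, -0.01, 0, 0, 0], [255, 0, 0, -0.005, 0, 0, 0], [255, 0, 0, 0, 0, 0, 0], [255, 0, 0, 0, 0, 0, 0], [255, 0, 0, 0, 0, 0, 0]]

```text
clock: 12.92
position: [530.6, 286.9, 163.4]
ee_rot: [0.122, 0.993, -0.001, -0.001]
contact_force: [0.8, 0.4, -5.0]
gripper_width: 20.5
grasp_force: 59.2
```

```bash
python3 -c "from h import *;feel()"
```

```text
mean [ 4.900e-02 -1.370e-01 -4.984e+00 -3.000e-03  9.000e-03 -4.000e-03
  5.000e-03  8.000e-03  4.000e-03] 
sd   [0.367 0.463 0.308 0.028 0.021 0.034 0.029 0.02  0.034] [531.5 287.5 165. ] [ 0.122  0.993 -0.    -0.   ] 21.142688340385327
```

servo_tool:
  commands:
    - [[255, 0, 0, 0, 5, 0, 0], [255, 0, 0, 0, 5, 0, 0], [255, 0, 0, 0, 5, 0, 0], [255, 0, 0, 0, 5, 0, 0], [255, 0, 0, 0, 5, 0, 0], [255, 0, 0, 0, 5, 0, 0], [255, 0, 0, 0, 0, 0, 0], [255, 0, 0, 0, 0, 0, 0], [255, 0, 0, 0, 0, 0, 0], [255, 0, 0, 0, 0, 0, 0]]

```text
clock: 14.15
position: [531.9, 287.4, 166.2]
ee_rot: [0.118, 0.959, -0.255, -0.031]
contact_force: [0.7, -0.0, -5.3]
gripper_width: 20.7
grasp_force: 60.4
```

```bash
python3 -c "from h import *;feel(5)"
```

```text
mean [ 0.278 -0.151 -5.261  1.707 -0.411 -0.022 -1.755  0.025  0.013] 
sd   [0.42  0.314 0.096 0.021 0.021 0.026 0.023 0.023 0.023] [531.8 287.2 166.2] [ 0.118  0.959 -0.256 -0.031] 20.879060620626685
```

servo_tool:
  commands:
    - [[255, 0, 0, 0, -5, 0, 0], [255, 0, 0, 0, -5, 0, 0], [255, 0, 0, 0, -5, 0, 0], [255, 0, 0, 0, -5, 0, 0], [255, 0, 0, 0, -5, 0, 0], [255, 0, 0, 0, -5, 0, 0], [255, 0, 0, 0, 0, 0, 0], [255, 0, 0, 0, 0, 0, 0], [255, 0, 0, 0, 0, 0, 0]]

```text
clock: 15.15
position: [531.5, 287.3, 165.4]
ee_rot: [0.122, 0.993, -0.001, -0.0]
contact_force: [-0.2, 0.0, -4.8]
gripper_width: 21.1
grasp_force: 60.3
```

```bash
python3 -c "from h import *;feel()"
```

```text
mean [ 0.498 -0.016 -5.077 -0.025  0.017  0.028  0.029  0.01  -0.028] 
sd   [0.437 0.363 0.299 0.039 0.048 0.04  0.037 0.048 0.04 ] [531.5 288.  164.8] [ 0.122  0.993 -0.001 -0.   ] 21.18986170558535
```

servo_tool:
  commands:
    - [[255, 0, 0, 0, -6, 0, 0], [255, 0, 0, 0, -6, 0, 0], [255, 0, 0, 0, -6, 0, 0], [255, 0, 0, 0, -6, 0, 0], [255, 0, 0, 0, 0, 0, 0], [255, 0, 0, 0, 6, 0, 0], [255, 0, 0, 0, 6, 0, 0], [255, 0, 0, 0, 6, 0, 0], [255, 0, 0, 0, 6, 0, 0], [255, 0, 0, 0, 0, 0, 0]]

```text
clock: 16.38
position: [532.7, 290.7, 164.8]
ee_rot: [0.12, 0.993, -0.002, 0.001]
contact_force: [-0.1, 1.1, -6.1]
gripper_width: 21.1
grasp_force: 61.3
```

```bash
python3 -c "from h import *;feel(10)"
```

```text
mean [-6.900e-02 -9.700e-02 -5.397e+00  4.000e-02  2.000e-03 -0.000e+00
 -3.900e-02  1.100e-02  0.000e+00] 
sd   [0.269 0.522 0.583 0.068 0.068 0.043 0.077 0.058 0.043] [531.7 286.9 165.7] [0.122 0.992 0.    0.   ] 20.776638989749642
```

Green is ambiguous; average longer in this settled state.

```bash
python3 -c "from h import *;feel(16)"
```

```text
mean [ 1.560e-01  3.900e-02 -5.161e+00  2.100e-02  1.300e-02  3.000e-03
 -1.700e-02  1.700e-02 -3.000e-03] 
sd   [0.453 0.421 0.709 0.026 0.025 0.026 0.027 0.024 0.026] [531.6 287.6 165.3] [ 0.122  0.993 -0.    -0.   ] 20.72714811387083
```

servo_tool:
  commands:
    - [[255, 0, 0, 0, 5, 0, 0], [255, 0, 0, 0, 5, 0, 0], [255, 0, 0, 0, 5, 0, 0], [255, 0, 0, 0, 5, 0, 0], [255, 0, 0, 0, 0, 0, 0], [255, 0, 0, 0, 0, 0, 0], [255, 0, 0, 0, -5, 0, 0], [255, 0, 0, 0, -5, 0, 0], [255, 0, 0, 0, -5, 0, 0], [255, 0, 0, 0, -5, 0, 0]]

```text
clock: 18.52
position: [531.5, 287.0, 166.5]
ee_rot: [0.122, 0.993, 0.003, 0.001]
contact_force: [-0.2, -0.4, -4.5]
gripper_width: 20.3
grasp_force: 62.0
```

servo_tool:
  commands:
    - [[255, 0, 0, 0, 0, 0, 0], [255, 0, 0, 0, 0, 0, 0], [255, 0, 0, 0, 0, 0, 0], [255, 0, 0, 0, 0, 0, 0]]

```text
clock: 18.85
position: [531.7, 287.8, 165.1]
ee_rot: [0.122, 0.993, -0.001, -0.0]
contact_force: [0.4, -0.2, -5.5]
gripper_width: 20.8
grasp_force: 62.1
```

```bash
python3 -c "from h import *;feel(16)"
```

```text
mean [ 3.900e-02  3.500e-02 -5.051e+00 -2.900e-02  1.100e-02  1.600e-02
  3.100e-02  4.000e-03 -1.600e-02] 
sd   [0.35  0.424 0.516 0.029 0.033 0.029 0.03  0.032 0.029] [531.6 287.6 165.4] [0.122 0.993 0.    0.   ] 20.67606610114247
```

Green shifts a repeatable ±0.025 Nm with tilt direction, less than expected; test white for comparison. Return green first.

servo_tool:
  commands:
    - [[255, 0, 0, 0.01, 0, 0, 0], [255, 0, 0, 0.02, 0, 0, 0], [255, 0, 0, 0.02, 0, 0, 0], [255, 0, 0, 0.02, 0, 0, 0], [255, 0, 0, 0.015, 0, 0, 0], [255, 0, 0, 0.008, 0, 0, 0], [255, 0, 0, 0.004, 0, 0, 0], [255, 0, 0, 0.002, 0, 0, 0], [255, 0, 0, 0.001, 0, 0, 0], [255, 0, 0, 0, 0, 0, 0]]

```text
clock: 20.48
position: [532.1, 287.8, 66.5]
ee_rot: [0.122, 0.993, 0.001, 0.001]
contact_force: [-1.1, -1.6, -1.9]
gripper_width: 20.5
grasp_force: 62.5
```

servo_tool:
  commands:
    - [[255, 0, 0, 0, 0, 0, 0], [0, 0, 0, 0, 0, 0, 0], [0, 0, 0, 0, 0, 0, 0], [0, 0, 0, 0, 0, 0, 0], [0, 0, 0, 0, 0, 0, 0], [0, 0, 0, -0.01, 0, 0, 0], [0, 0, 0, -0.02, 0, 0, 0], [0, 0, 0, -0.03, 0, 0, 0], [0, 0, 0, -0.03, 0, 0, 0], [0, 0, 0, -0.03, 0, 0, 0]]

```text
clock: 21.32
position: [531.8, 287.7, 187.5]
ee_rot: [0.122, 0.993, 0.0, 0.0]
contact_force: [1.1, 0.6, 0.1]
gripper_width: 85.3
grasp_force: 0.0
```

```bash
python3 -c "from h import *;go(531,-215,180,31)"
```

```text
t 21.32 pos [531.8 287.7 187.5] shift [-120.7 -488.     7.3] turn [  0.    0.1 -45. ] F [1.06 0.64 0.09] M [ 0.032 -0.084 -0.018] w 85.3 gf 0.0 j [ 0.76  0.38 -0.11  0.   -1.08 -2.58]
```

servo_tool:
  commands:
    - [[0, -0.004, -0.016, 0, 0, 0, 0], [0, -0.008, -0.0325, 0, 0, 0, 0], [0, -0.008, -0.0325, 0, 0, 0, 0], [0, -0.008, -0.0325, 0, 0, 0, 0], [0, -0.008, -0.0325, 0, 0, 0, 0], [0, -0.008, -0.0325, 0, 0, 0, 0], [0, -0.008, -0.0325, 0, 0, 0, 0], [0, -0.008, -0.0325, 0, 0, 0, 0], [0, -0.008, -0.0325, 0, 0, 0, 0], [0, -0.008, -0.0325, 0, 0, 0, 0]]

```text
clock: 22.15
position: [530.7, -31.7, 186.3]
ee_rot: [0.122, 0.993, 0.0, 0.001]
contact_force: [1.2, 0.2, 0.1]
gripper_width: 85.4
grasp_force: 0.0
```

servo_tool:
  commands:
    - [[0, -0.008, -0.0325, 0, 0, 0, 0], [0, -0.008, -0.0325, 0, 0, 0, 0], [0, -0.008, -0.0325, 0, 0, 0, 0], [0, -0.008, -0.0325, 0, 0, 0, 0], [0, -0.008, -0.0325, 0, 0, 0, 0], [0, -0.004, -0.016, 0, 0, 0, 0], [0, 0, 0, 0.01, 0, 0, -7], [0, 0, 0, 0.01, 0, 0, -7], [0, 0, 0, 0.01, 0, 0, -7], [0, 0, 0, 0.005, 0, 0, -7]]

```text
clock: 22.98
position: [529.7, -214.3, 149.8]
ee_rot: [-0.124, 0.992, 0.0, -0.0]
contact_force: [-0.1, -0.1, 0.5]
gripper_width: 85.4
grasp_force: 0.0
```

servo_tool:
  commands:
    - [[0, 0, 0, 0, 0, 0, -7], [0, 0, 0, 0, 0, 0, -7], [0, 0, 0, 0, 0, 0, -3], [0, 0, 0, 0, 0, 0, 0], [0, 0, 0, 0, 0, 0, 0]]

```text
clock: 23.4
position: [530.4, -214.1, 150.9]
ee_rot: [-0.267, 0.964, -0.0, 0.0]
contact_force: [0.0, 0.5, -0.9]
gripper_width: 85.7
grasp_force: 0.0
```

Run:
```python
from h import *
go(531,-215,150,31)
d=cams.get_image("wrist");cv2.imwrite("pics/w3.png",d["frame"])
for p in [(531,-215,89),(531,-215,61)]:
    c=np.linalg.inv(d["T"])@np.r_[p,1];c=c[:3];print(d["K"][0,0]*c[0]/-c[2]+d["K"][0,2],d["K"][1,1]*-c[1]/-c[2]+d["K"][1,2])
```

```text
t 23.4 pos [ 530.4 -214.1  150.9] shift [-0.  -1.1  0.9] turn [-0.   0.  -0.1] F [ 0.04  0.49 -0.95] M [ 0.004 -0.016 -0.007] w 85.7 gf 0.0 j [-0.1   0.37 -0.24  0.   -0.97 -0.93]
307.6816969454363 257.28057499488017
308.02708575246584 242.97676996082933
```

View pics/w3.png

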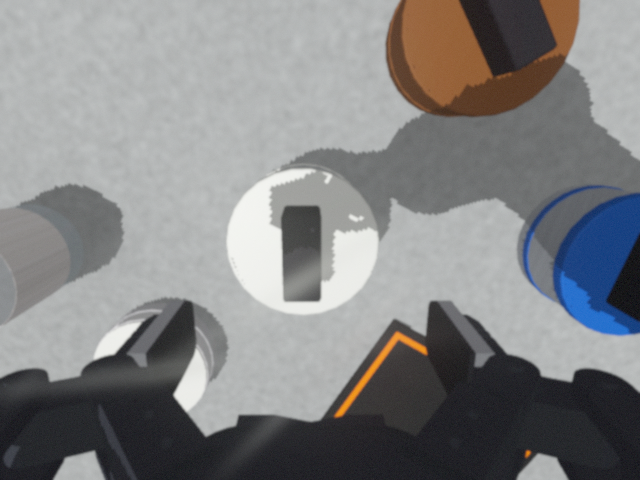

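White block centred at (302,256), 8 px left of the finger centre (310): shift -4 mm along tool y.

servo_tool:
  commands:
    - [[0, 0, -0.004, 0.015, 0, 0, 0], [0, 0, 0, 0.02, 0, 0, 0], [0, 0, 0, 0.02, 0, 0, 0], [0, 0, 0, 0.02, 0, 0, 0], [0, 0, 0, 0.01, 0, 0, 0], [0, 0, 0, 0, 0, 0, 0], [255, 0, 0, 0, 0, 0, 0], [255, 0, 0, 0, 0, 0, 0], [255, 0, 0, 0, 0, 0, 0], [255, 0, 0, 0, 0, 0, 0]]

```text
clock: 24.28
position: [533.1, -217.5, 66.6]
ee_rot: [-0.267, 0.964, -0.001, 0.001]
contact_force: [-0.0, 0.0, 1.0]
gripper_width: 38.7
grasp_force: 0.0
```

servo_tool:
  commands:
    - [[255, 0, 0, 0, 0, 0, 0], [255, 0, 0, 0, 0, 0, 0], [255, 0, 0, 0, 0, 0, 0], [255, 0, 0, 0, 0, 0, 0]]

```text
clock: 24.62
position: [533.2, -217.8, 66.3]
ee_rot: [-0.267, 0.964, -0.001, 0.001]
contact_force: [1.1, -2.4, 4.3]
gripper_width: 20.7
grasp_force: 61.7
```

servo_tool:
  commands:
    - [[255, 0, 0, -0.01, 0, 0, 0], [255, 0, 0, -0.015, 0, 0, 0], [255, 0, 0, -0.02, 0, 0, 0], [255, 0, 0, -0.02, 0, 0, 0], [255, 0, 0, -0.02, 0, 0, 0], [255, 0, 0, -0.01, 0, 0, 0], [255, 0, 0, -0.005, 0, 0, 0], [255, 0, 0, 0, 0, 0, 0], [255, 0, 0, 0, 0, 0, 0], [255, 0, 0, 0, 0, 0, 0]]

```text
clock: 25.45
position: [531.0, -217.0, 163.5]
ee_rot: [-0.267, 0.964, 0.001, -0.002]
contact_force: [0.7, 0.3, -6.8]
gripper_width: 20.8
grasp_force: 60.4
```

```bash
python3 -c "from h import *;feel()"
```

```text
mean [ 1.930e-01 -9.000e-03 -5.587e+00 -8.000e-03  3.000e-03  8.000e-03
  5.000e-03  7.000e-03 -8.000e-03] 
sd   [0.401 0.378 0.711 0.026 0.033 0.026 0.037 0.02  0.026] [ 532.2 -217.4  164.9] [-0.267  0.964  0.    -0.   ] 20.740851461244702
```

servo_tool:
  commands:
    - [[255, 0, 0, 0, 5, 0, 0], [255, 0, 0, 0, 5, 0, 0], [255, 0, 0, 0, 5, 0, 0], [255, 0, 0, 0, 5, 0, 0], [255, 0, 0, 0, 5, 0, 0], [255, 0, 0, 0, 5, 0, 0], [255, 0, 0, 0, 0, 0, 0], [255, 0, 0, 0, 0, 0, 0], [255, 0, 0, 0, 0, 0, 0], [255, 0, 0, 0, 0, 0, 0]]

```text
clock: 26.68
position: [534.2, -223.1, 168.5]
ee_rot: [-0.256, 0.938, -0.225, 0.06]
contact_force: [0.0, -0.1, -6.4]
gripper_width: 20.8
grasp_force: 60.8
```

```bash
python3 -c "from h import *;feel(5)"
```

```text
mean [-5.200e-02  1.290e-01 -5.890e+00  1.512e+00  8.560e-01  3.000e-03
 -1.737e+00 -3.200e-02  6.000e-03] 
sd   [0.099 0.284 0.442 0.031 0.038 0.024 0.044 0.019 0.026] [ 533.5 -223.   167.9] [-0.257  0.938 -0.226  0.059] 20.669621758895868
```

servo_tool:
  commands:
    - [[255, 0, 0, 0, -5, 0, 0], [255, 0, 0, 0, -5, 0, 0], [255, 0, 0, 0, -5, 0, 0], [255, 0, 0, 0, -5, 0, 0], [255, 0, 0, 0, -5, 0, 0], [255, 0, 0, 0, -5, 0, 0], [255, 0, 0, 0, 0, 0, 0], [255, 0, 0, 0, 0, 0, 0], [255, 0, 0, 0, 0, 0, 0], [255, 0, 0, 0, 0, 0, 0]]

```text
clock: 27.77
position: [531.7, -226.6, 168.7]
ee_rot: [-0.262, 0.965, -0.002, -0.006]
contact_force: [0.0, 0.9, -5.2]
gripper_width: 20.6
grasp_force: 61.1
```

```bash
python3 -c "from h import *;feel(16)"
```

```text
mean [-5.400e-02 -2.260e-01 -5.447e+00  3.900e-02 -3.500e-02 -1.000e-03
 -1.600e-02 -5.000e-02  1.000e-03] 
sd   [0.385 0.544 0.306 0.032 0.025 0.038 0.031 0.027 0.038] [ 532.9 -227.2  169.2] [-0.261  0.965 -0.002 -0.005] 20.736248443677265
```

servo_tool:
  commands:
    - [[255, 0, 0, 0, -6, 0, 0], [255, 0, 0, 0, -6, 0, 0], [255, 0, 0, 0, -6, 0, 0], [255, 0, 0, 0, -6, 0, 0], [255, 0, 0, 0, 0, 0, 0], [255, 0, 0, 0, 6, 0, 0], [255, 0, 0, 0, 6, 0, 0], [255, 0, 0, 0, 6, 0, 0], [255, 0, 0, 0, 6, 0, 0], [255, 0, 0, 0, 0, 0, 0]]

```text
clock: 29.4
position: [528.0, -224.3, 168.5]
ee_rot: [-0.263, 0.965, -0.002, -0.007]
contact_force: [-3.2, 0.7, -7.3]
gripper_width: 20.9
grasp_force: 61.3
```

servo_tool:
  commands:
    - [[255, 0, 0, 0, 0, 0, 0], [255, 0, 0, 0, 0, 0, 0], [255, 0, 0, 0, 0, 0, 0], [255, 0, 0, 0, 0, 0, 0]]

```text
clock: 29.73
position: [534.0, -227.8, 169.5]
ee_rot: [-0.261, 0.965, -0.002, -0.004]
contact_force: [-0.1, 0.4, -5.5]
gripper_width: 20.9
grasp_force: 61.3
```

```bash
python3 -c "from h import *;feel(16)"
```

```text
mean [ 0.098  0.069 -5.489  0.022 -0.014 -0.006 -0.012 -0.023  0.006] 
sd   [0.472 0.511 0.467 0.036 0.035 0.029 0.035 0.037 0.029] [ 532.9 -227.2  169.3] [-0.261  0.965 -0.002 -0.005] 20.8018973650399
```

White is quiet; green is the only one with hysteresis. Put white back (the pose drifted ~10 mm, correct it).

```bash
python3 -c "from h import *;go(532.5,-217.3,166,31.1)"
```

```text
t 30.53 pos [ 532.9 -227.2  169.3] shift [-4.7  8.7  3.2] turn [-0.  -0.6 -0.8] F [-0.66 -0.1  -5.32] M [ 0.052 -0.015 -0.006] w 20.8 gf 61.3 j [-0.12  0.36 -0.2   0.01 -1.02 -0.93]
```

servo_tool:
  commands:
    - [[255, -0.0025, 0.0045, 0.002, 0, -0.3, -0.4], [255, -0.0025, 0.0045, 0.002, 0, -0.3, -0.4], [255, 0, 0, 0.01, 0, 0, 0], [255, 0, 0, 0.02, 0, 0, 0], [255, 0, 0, 0.02, 0, 0, 0], [255, 0, 0, 0.02, 0, 0, 0], [255, 0, 0, 0.015, 0, 0, 0], [255, 0, 0, 0.007, 0, 0, 0], [255, 0, 0, 0.003, 0, 0, 0], [255, 0, 0, 0, 0, 0, 0]]

```text
clock: 31.37
position: [532.5, -216.9, 69.6]
ee_rot: [-0.268, 0.963, -0.0, -0.0]
contact_force: [0.3, -0.4, -5.1]
gripper_width: 21.1
grasp_force: 61.2
```

```bash
python3 -c "from h import *;go(533.2,-217.6,66.3,31)"
```

```text
t 31.37 pos [ 532.5 -216.9   69.6] shift [-0.2 -0.9  3.3] turn [-0.  -0.1  0.1] F [ 0.27 -0.38 -5.12] M [-0.037 -0.017 -0.011] w 21.1 gf 61.2 j [-0.1   0.47 -0.32  0.   -0.79 -0.92]
```

servo_tool:
  commands:
    - [[255, 0, 0, 0.0015, 0, 0, 0], [255, 0, 0, 0.001, 0, 0, 0], [255, 0, 0, 0.0005, 0, 0, 0], [255, 0, 0, 0.0003, 0, 0, 0], [255, 0, 0, 0, 0, 0, 0], [255, 0, 0, 0, 0, 0, 0]]

```text
clock: 31.87
position: [532.8, -217.0, 67.2]
ee_rot: [-0.268, 0.963, -0.001, 0.0]
contact_force: [-0.3, 0.1, -6.0]
gripper_width: 20.7
grasp_force: 61.3
```

servo_tool:
  commands:
    - [[0, 0, 0, 0, 0, 0, 0], [0, 0, 0, 0, 0, 0, 0], [0, 0, 0, 0, 0, 0, 0], [0, 0, 0, 0, 0, 0, 0], [0, 0, 0, -0.01, 0, 0, 0], [0, 0, 0, -0.02, 0, 0, 0], [0, 0, 0, -0.03, 0, 0, 0], [0, 0, 0, -0.03, 0, 0, 0], [0, 0, 0, -0.03, 0, 0, 0], [0, 0, 0, 0, 0, 0, 0]]

```text
clock: 32.7
position: [536.5, -218.1, 195.2]
ee_rot: [-0.269, 0.963, -0.004, 0.006]
contact_force: [1.3, 0.5, 0.8]
gripper_width: 85.3
grasp_force: 0.0
```

```bash
python3 -c "from h import *;go(532,287.7,186,166)"
```

```text
t 32.7 pos [ 536.5 -218.1  195.2] shift [-258.   435.2    6.6] turn [-0.4  0.8 45.2] F [1.3  0.5  0.79] M [-0.015 -0.097  0.003] w 85.3 gf 0.0 j [-0.1   0.33 -0.17  0.   -1.05 -0.92]
```

servo_tool:
  commands:
    - [[0, -0.008, 0.014, 0, 0, 0, 0], [0, -0.0165, 0.028, 0, 0, 0, 0], [0, -0.0165, 0.028, 0, 0, 0, 0], [0, -0.0165, 0.028, 0, 0, 0, 0], [0, -0.0165, 0.028, 0, 0, 0, 0], [0, -0.0165, 0.028, 0, 0, 0, 0], [0, -0.0165, 0.028, 0, 0, 0, 0], [0, -0.0165, 0.028, 0, 0, 0, 0], [0, -0.0165, 0.028, 0, 0, 0, 0], [0, -0.0165, 0.028, 0, 0, 0, 0]]

```text
clock: 33.53
position: [529.2, 93.3, 187.8]
ee_rot: [-0.268, 0.963, -0.0, 0.001]
contact_force: [0.3, 0.7, 0.5]
gripper_width: 85.5
grasp_force: 0.0
```

servo_tool:
  commands:
    - [[0, -0.0165, 0.028, 0, 0, 0, 0], [0, -0.0165, 0.028, 0, 0, 0, 0], [0, -0.0165, 0.028, 0, 0, 0, 0], [0, -0.0165, 0.028, 0, 0, 0, 0], [0, -0.0165, 0.028, 0, 0, 0, 0], [0, -0.0165, 0.028, 0, 0, 0, 0], [0, 0, 0, 0.008, 0, 0, 6.5], [0, 0, 0, 0.008, 0, 0, 6.5], [0, 0, 0, 0.008, 0, 0, 6.5], [0, 0, 0, 0.008, 0, 0, 6.5]]

```text
clock: 34.37
position: [527.3, 287.2, 155.0]
ee_rot: [-0.042, 0.999, -0.0, 0.001]
contact_force: [-0.4, -0.2, 0.5]
gripper_width: 85.5
grasp_force: 0.0
```

servo_tool:
  commands:
    - [[0, 0, 0, 0.008, 0, 0, 6.5], [0, 0, 0, 0, 0, 0, 6.5], [0, 0, 0, 0, 0, 0, 6], [0, 0, 0, 0, 0, 0, 0], [0, 0, 0, 0, 0, 0, 0]]

```text
clock: 34.78
position: [527.5, 286.8, 147.2]
ee_rot: [0.12, 0.993, 0.0, 0.001]
contact_force: [0.2, -0.3, -0.1]
gripper_width: 85.6
grasp_force: 0.0
```

```bash
python3 -c "from h import *;go(532,287.9,66.3,166)
d=cams.get_image('wrist');cv2.imwrite('pics/w4.png',d['frame'])"
```

```text
t 34.78 pos [527.5 286.8 147.2] shift [-4.   2.1 80.9] turn [0.  0.1 0.3] F [ 0.19 -0.33 -0.08] M [-0.014  0.007 -0.028] w 85.6 gf 0.0 j [ 0.77  0.41 -0.17  0.   -0.98 -2.58]
```

View pics/w4.png

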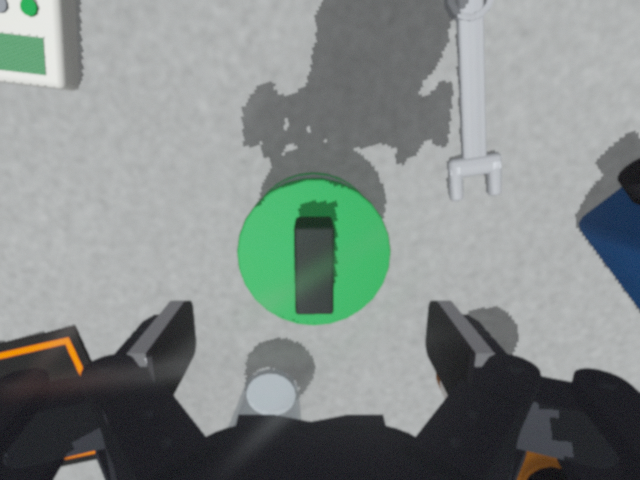

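Green stands well, block at (314,265), 2 mm off as computed. Regrip and repeat the rock with longer averaging.

servo_tool:
  commands:
    - [[0, -0.004, 0.002, 0.015, 0, 0, 0], [0, 0, 0, 0.02, 0, 0, 0], [0, 0, 0, 0.02, 0, 0, 0], [0, 0, 0, 0.018, 0, 0, 0], [0, 0, 0, 0.008, 0, 0, 0], [0, 0, 0, 0, 0, 0, 0], [255, 0, 0, 0, 0, 0, 0], [255, 0, 0, 0, 0, 0, 0], [255, 0, 0, 0, 0, 0, 0], [255, 0, 0, 0, 0, 0, 0]]

```text
clock: 35.67
position: [532.2, 288.1, 66.8]
ee_rot: [0.121, 0.993, 0.001, 0.001]
contact_force: [0.4, 0.5, -0.3]
gripper_width: 38.5
grasp_force: 0.0
```

servo_tool:
  commands:
    - [[255, 0, 0, 0, 0, 0, 0], [255, 0, 0, 0, 0, 0, 0], [255, 0, 0, 0, 0, 0, 0], [255, 0, 0, -0.01, 0, 0, 0], [255, 0, 0, -0.015, 0, 0, 0], [255, 0, 0, -0.02, 0, 0, 0], [255, 0, 0, -0.02, 0, 0, 0], [255, 0, 0, -0.02, 0, 0, 0], [255, 0, 0, -0.01, 0, 0, 0], [255, 0, 0, -0.005, 0, 0, 0]]

```text
clock: 36.5
position: [531.6, 287.8, 166.6]
ee_rot: [0.121, 0.993, 0.0, 0.0]
contact_force: [0.2, -0.1, -4.9]
gripper_width: 20.8
grasp_force: 59.4
```

servo_tool:
  commands:
    - [[255, 0, 0, 0, -5, 0, 0], [255, 0, 0, 0, -5, 0, 0], [255, 0, 0, 0, -5, 0, 0], [255, 0, 0, 0, -5, 0, 0], [255, 0, 0, 0, -5, 0, 0], [255, 0, 0, 0, -5, 0, 0], [255, 0, 0, 0, 0, 0, 0], [255, 0, 0, 0, 0, 0, 0], [255, 0, 0, 0, 0, 0, 0], [255, 0, 0, 0, 0, 0, 0]]

```text
clock: 37.33
position: [531.3, 288.0, 164.9]
ee_rot: [0.116, 0.959, 0.256, 0.031]
contact_force: [0.9, 0.5, -5.2]
gripper_width: 20.6
grasp_force: 61.4
```

servo_tool:
  commands:
    - [[255, 0, 0, 0, 3, 0, 0], [255, 0, 0, 0, 3, 0, 0], [255, 0, 0, 0, 3, 0, 0], [255, 0, 0, 0, 3, 0, 0], [255, 0, 0, 0, 3, 0, 0], [255, 0, 0, 0, 3, 0, 0], [255, 0, 0, 0, 3, 0, 0], [255, 0, 0, 0, 3, 0, 0], [255, 0, 0, 0, 3, 0, 0], [255, 0, 0, 0, 3, 0, 0]]

```text
clock: 38.17
position: [531.5, 289.3, 165.7]
ee_rot: [0.12, 0.993, -0.001, 0.001]
contact_force: [0.4, -0.1, -4.7]
gripper_width: 20.8
grasp_force: 61.4
```

servo_tool:
  commands:
    - [[255, 0, 0, 0, 0, 0, 0], [255, 0, 0, 0, 0, 0, 0], [255, 0, 0, 0, 0, 0, 0], [255, 0, 0, 0, 0, 0, 0]]

```text
clock: 38.5
position: [531.4, 287.7, 165.7]
ee_rot: [0.121, 0.993, 0.0, 0.0]
contact_force: [0.3, -0.1, -5.6]
gripper_width: 21.0
grasp_force: 61.3
```

```bash
python3 -c "from h import *;feel(25)"
```

```text
mean [-7.300e-02 -1.400e-02 -5.053e+00  6.500e-02  1.000e-02  1.000e-03
 -6.100e-02  2.500e-02 -1.000e-03] 
sd   [0.37  0.372 0.563 0.032 0.027 0.028 0.032 0.027 0.028] [531.6 287.7 165.5] [ 0.121  0.993 -0.     0.   ] 21.051203501438156
```

servo_tool:
  commands:
    - [[255, 0, 0, 0, 5, 0, 0], [255, 0, 0, 0, 5, 0, 0], [255, 0, 0, 0, 5, 0, 0], [255, 0, 0, 0, 5, 0, 0], [255, 0, 0, 0, 5, 0, 0], [255, 0, 0, 0, 5, 0, 0], [255, 0, 0, 0, 0, 0, 0], [255, 0, 0, 0, 0, 0, 0], [255, 0, 0, 0, 0, 0, 0], [255, 0, 0, 0, 0, 0, 0]]

```text
clock: 40.58
position: [531.9, 287.4, 166.4]
ee_rot: [0.117, 0.959, -0.256, -0.031]
contact_force: [0.1, -0.6, -4.8]
gripper_width: 20.7
grasp_force: 62.6
```

servo_tool:
  commands:
    - [[255, 0, 0, 0, -3, 0, 0], [255, 0, 0, 0, -3, 0, 0], [255, 0, 0, 0, -3, 0, 0], [255, 0, 0, 0, -3, 0, 0], [255, 0, 0, 0, -3, 0, 0], [255, 0, 0, 0, -3, 0, 0], [255, 0, 0, 0, -3, 0, 0], [255, 0, 0, 0, -3, 0, 0], [255, 0, 0, 0, -3, 0, 0], [255, 0, 0, 0, -3, 0, 0]]

```text
clock: 41.42
position: [531.2, 286.3, 167.0]
ee_rot: [0.121, 0.993, 0.001, 0.001]
contact_force: [0.5, 0.3, -5.1]
gripper_width: 20.8
grasp_force: 62.4
```

servo_tool:
  commands:
    - [[255, 0, 0, 0, 0, 0, 0], [255, 0, 0, 0, 0, 0, 0], [255, 0, 0, 0, 0, 0, 0], [255, 0, 0, 0, 0, 0, 0]]

```text
clock: 41.75
position: [531.6, 287.7, 165.6]
ee_rot: [0.121, 0.993, -0.001, 0.0]
contact_force: [1.2, -0.1, -5.4]
gripper_width: 20.7
grasp_force: 62.5
```

```bash
python3 -c "from h import *;feel(25);go(630,-13,165,166)"
```

```text
mean [-0.032  0.058 -5.165 -0.043  0.025  0.008  0.048  0.014 -0.008] 
sd   [0.528 0.496 0.424 0.029 0.027 0.03  0.031 0.025 0.03 ] [531.6 287.6 165.6] [ 0.121  0.993 -0.     0.   ] 20.96893326661744
t 43.0 pos [531.6 287.7 165.6] shift [-167.7 -268.2    0.8] turn [-0.   0.   0.1] F [ 0.43 -0.54 -5.06] M [-0.073  0.039 -0.021] w 20.8 gf 62.5 j [ 0.76  0.4  -0.14  0.   -1.03 -2.58]
```

The moment flips −0.061/+0.048 Nm: green holds the ball. Carry it to the mat.

servo_tool:
  commands:
    - [[255, -0.004, -0.006, -0.005, 0, 0, 0], [255, -0.008, -0.013, 0, 0, 0, 0], [255, -0.012, -0.019, 0, 0, 0, 0], [255, -0.012, -0.019, 0, 0, 0, 0], [255, -0.012, -0.019, 0, 0, 0, 0], [255, -0.012, -0.019, 0, 0, 0, 0], [255, -0.012, -0.019, 0, 0, 0, 0], [255, -0.012, -0.019, 0, 0, 0, 0], [255, -0.012, -0.019, 0, 0, 0, 0], [255, -0.012, -0.019, 0, 0, 0, 0]]

```text
clock: 43.83
position: [595.7, 93.2, 171.1]
ee_rot: [0.121, 0.993, -0.0, 0.0]
contact_force: [0.2, -0.2, -5.0]
gripper_width: 20.8
grasp_force: 62.5
```

servo_tool:
  commands:
    - [[255, -0.012, -0.019, 0, 0, 0, 0], [255, -0.012, -0.019, 0, 0, 0, 0], [255, -0.012, -0.019, 0, 0, 0, 0], [255, -0.012, -0.019, 0, 0, 0, 0], [255, -0.009, -0.0145, 0, 0, 0, 0], [255, -0.004, -0.007, 0, 0, 0, 0], [255, 0, 0, 0, 0, 0, 0], [255, 0, 0, 0, 0, 0, 0], [255, 0, 0, 0, 0, 0, 0], [255, 0, 0, 0, 0, 0, 0]]

```text
clock: 44.67
position: [630.9, -12.8, 170.9]
ee_rot: [0.121, 0.993, -0.0, 0.0]
contact_force: [0.1, 0.9, -5.8]
gripper_width: 20.8
grasp_force: 62.5
```

```bash
python3 -c "from h import *;go(630,-13,170,166)
a=cams.get_image('scene')['frame'];b=cams.get_image('side')['frame'];cv2.imwrite('pics/e.png',np.hstack([a[140:360,170:550],b[170:390,180:560]]))"
```

```text
t 44.67 pos [630.9 -12.8 170.9] shift [ 0.8 -0.5  0.9] turn [-0.   0.   0.2] F [ 0.14  0.85 -5.76] M [-0.011  0.125  0.022] w 20.8 gf 62.5 j [ 0.24  0.44 -0.06  0.   -1.07 -2.05]
```

View pics/e.png

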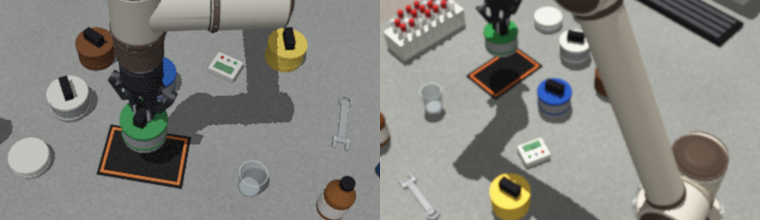

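The view shows green (crop 143,130) held over the mat, and blue and white standing in their places with the bystanders undisturbed. Handing in.

```bash
python3 -c "from bench import ticket;print(ticket.job_done())"
```

```text
the job is handed in; nothing more can be done
None
```

The rattling jar is the green one: its wrist moment flipped from −0.061 to +0.048 Nm with the tilt direction, while blue and white showed almost no change. Green was held still and upright about 10 cm over the middle of the mat when I handed the job in at about 45 s, with blue and white standing back in their places; no verdict came back.

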